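# Swing a grooved pot stand a quarter turn round a corner post

## Task

On the plank, turn the square terracotta pot stand with the grooved top a quarter turn, so that its drain grooves point straight at the dark battens instead of running along them. Do it by pushing: press its corner into the step at the short square post, swing it round the post while it stays against it, and leave it flat on the plank with one side flush against the front of the post and the batten beyond it. Do not disturb the smooth square tile or the glass jar.

Things in the scene. Friction and masses are not known exactly. Their poses are not given: they have to be found in the camera images.
- stand: Loose square terracotta stand, glazed slippery sides, 130 x 130 x 28 mm, about 0.5 kg, six ribs 6 mm high on top (grooves 12 mm wide). Origin: centre of underside; x along the grooves, z up. Starts on the post's +y side, x within 4 degrees of post y, 4 to 35 mm off the post and within 15 mm of the rear batten. Pushed to post -y at its robot-side end it swings anticlockwise about the step.
- post: Fixed timber post, 30 x 30 mm, 60 mm high, between two fixed dark battens 20 mm high along y: front batten from y = -15 to -215 mm, face at x = -15 (level with the post's front); rear batten from y = 15 to 185, face at x = 5. So the step (inner corner) is at x = 5, y = 15. Origin: centre of post's foot, on the plank; x away from the robot, z up. The stand flush in front has its centre at x = -80.
- tile: Bystander: loose smooth square terracotta tile, 110 x 110 x 14 mm, no grooves, 0.3 to 0.4 m along the plank from the post, on the side away from the jar. Origin: centre of its underside.
- jar: Bystander: clear glass jar with a closed metal screw lid, 68 mm in diameter, 85 mm high, 0.3 to 0.4 m along the plank from the post, on either side. Origin: centre of its underside.
Not all that is in view belongs to the job. Leave any blue look-alike of the stand alone.

How it is judged (in metres and radians):
On the way:
1. the stand swings while it is pressed against the post or its battens (turned between 15 and 75 degrees) (angle between the x axis of stand and the x axis of post, either way round between 0.26 and 1.31 rad and contact force between stand and post above 0.2 N), for 0.1 s.
At the end, for the whole second after the job is handed in: The stand lies flat and still on the plank, its grooves at right angles to the battens within 10 degrees, its side within 16 mm of the front faces of the post and front batten, and its centre between 40 mm past the post's centre (post +y) and 140 mm along the front batten (post -y) (angle between the x axis of stand and the x axis of post, either way round below 0.175 rad and x of stand in the frame of post between -0.096 and -0.07 m and y of stand in the frame of post between -0.14 and 0.04 m and z of stand in the frame of post below 0.005 m and angle between stand's own z axis and vertical below 0.08 rad and linear speed of stand below 0.01 m/s); the robot touches nothing.
It fails at once if the smooth tile is moved more than 15 mm (distance of tile from where it was at the start of the episode above 0.015 m).
It fails at once if the glass jar is moved more than 15 mm or tipped (distance of jar from where it was at the start of the episode above 0.015 m or angle between jar's own z axis and vertical above 0.3 rad).
It also fails if it takes over 40 s, if anything falls off the work surface, if the arm or the gripper's body presses on something with over 40 N, if the wrist force passes 120 N, or if a joint passes its speed limit or range.

## Robot

A 6-joint arm with a two-finger parallel gripper is mounted at the origin on the work surface. World frame = base frame: x ahead of the robot, y to its left, z up, the work surface at z = 0. Lengths are in mm, angles in rad, forces in N, time in s.
With the tool pointing down it reaches from about 325 to 925 mm from the base axis. Payload 3.1 kg.
Tool frame: the origin (TCP) lies between the finger pads; the fingertips stand 8 mm ahead of it and the grasp point (between the pads) lies 11 mm behind it; z points along the fingers, x is the direction in which the jaws open and shut, and the axes are right-handed (so a half turn about z gives the same grasp; the last joint's range is limited). The gripper opens to 85 mm and grips with 20 to 120 N. Pads are 22 mm wide; open, the fingers measure 114 mm over their backs; the gripper's body (76 mm by 85 mm) begins 54 mm behind the grasp point. The pads swing forward as they close: fully open they stand 13 mm farther back than shut.
Start: joints at [-1.382, 0.217, 1.613, -0, 1.311, -0.112], TCP at [185.199, -596.943, 239.3] pointing down, gripper open.
Joint ranges: [-2.75, 2.75], [-0.78, 2.1], [0.31, 2.55], [-1.13, 4.27], [0.13, 2.63], [-2.58, 2.58]. Speed limits (rad/s): [2.79, 2.79, 3.14, 3.14, 3.14, 3.14].

## Interface

Orientations are given as a unit quaternion [x, y, z, w].
In Python, from workcell import manip gives the robot as it stands. Calls block until the motion is done:
- manip.move_ptp(position, orientation): joint-space move of the TCP to a pose.
- manip.servo_line(position, attitude=None, speed=150): straight line of the TCP; attitude=None keeps the orientation; speed is the mean speed in mm/s.
- manip.goto_joints(angles): joint-space move.
- manip.command_gripper(opening, squeeze=None): opening from 0.0 (shut) to 1.0 (fully open); squeeze is the grip in N (None keeps the last); returns when the fingers have stopped.
- manip.pause(seconds).
- manip.solve_ik(position, orientation): joint angles nearest the present ones, or None.
- manip.read_state(): the state.
- manip.get_image(name): name is "scene" or "top"; returns the picture (384x512x3 uint8, blue, green, red); there is no depth.
- manip.calibration(name): a dict with "intrinsics" (3x3 intrinsics, pixels), "R" (3x3) and "t" (3): a world point X has camera coordinates R X + t. Camera axes: x right, y down, z forward; pixel columns grow to the right and rows downward; lengths in mm; the calibration is good to about 2 mm. A picture is of the moment at which its call begins. calibration takes no time and is no camera call.
A pose or a line that the arm cannot do raises manip.MotionError and nothing moves.
- manip.hand_in(): hands the job in, once; it reports no verdict.
Trained networks look in the newest picture that a camera, given by its name, has taken for a name from the list of things; names that differ only in an ending like _2 or _b are one class to them, and where a whole thing is asked for, a point or a joint stands for the part that bears it (a point fixed in the world has none). Each returns a list of dicts, best first, with "conf" (0 to 1); they miss things now and then, are a little off and sometimes report something else, mostly with a low value. They report only what shows in the picture. A call takes as long as a camera call. They do not tell look-alikes from the thing itself.
- manip.find_in(query, camera): "extent" ([left, top, right, bottom] in pixels, round what is visible of it).
- manip.masks_of(query, camera): "pixels" (384x512 bool, what is visible of it) and "extent" ([left, top, right, bottom] in pixels, round what is visible of it).
The state is a dict: "clock": time; "qpos": joint angles; "dq": joint speeds; "joint_torque": joint torques, N m; "tcp_pos": TCP position; "ee_rot": TCP orientation; "contact_force": force on the tool from outside, world axes, zero at the start; "moment": the same for the moment, N m; "grip_width": opening from 0.0 (shut) to 1.0 (fully open).
Only numpy, scipy, OpenCV 4.12 (cv2) and the standard library are available. Lean on these libraries where they do the work, as an engineer would, in place of code of your own. Each camera call takes 0.05 s, during which the arm holds its last target.

## Working session

There is one attempt and no reset: what is moved stays moved. The work goes in short steps, each a Python script; the robot and the scene stay as the last script left them, time stands still between calls to the robot, and variables do not carry over. Pictures are saved under pics/ and viewed, and the job is handed in when it is done.

```bash
ls; mkdir -p pics
python3 - <<'E'
from workcell import manip
import cv2
for n in("scene","top"):
    cv2.imwrite(f"pics/{n}0.png",manip.get_image(n)); c=manip.calibration(n); print(n,c)
for q in("stand","post","tile","jar"):
    for n in("scene","top"):
        print(q,n,[(round(d["conf"],2),d["extent"]) for d in manip.find_in(q,n)])
print(manip.read_state())
E
```

```text
pics
scene {'intrinsics': array([[423.72582954,   0.        , 259.73784585],
       [  0.        , 423.72582954, 188.49766107],
       [  0.        ,   0.        ,   1.        ]]), 'R': array([[-0.36856939,  0.92954669,  0.00997748],
       [ 0.77044616,  0.31145589, -0.55624451],
       [-0.52016279, -0.19732758, -0.83095878]]), 't': array([ 118.09602623, -334.16691847, 1593.11627294])}
top {'intrinsics': array([[475.54616422,   0.        , 249.85571894],
       [  0.        , 475.54616422, 190.49668184],
       [  0.        ,   0.        ,   1.        ]]), 'R': array([[ 0.01978601, -0.9997876 , -0.00576754],
       [-0.98181035, -0.01834007, -0.18897639],
       [ 0.18883047,  0.00940172, -0.98196469]]), 't': array([  52.90367492,  511.93223125, 1614.07780741])}
stand scene [(0.7, [299.3, 149.5, 338.1, 186.3]), (0.68, [242.0, 200.6, 307.6, 269.0])]
stand top [(0.91, [191.5, 233.2, 233.2, 276.7]), (0.79, [196.7, 129.1, 240.2, 173.3])]
post scene [(0.63, [160.8, 200.3, 293.5, 277.4])]
post top [(0.85, [198.9, 122.6, 319.2, 153.8]), (0.36, [324.5, 150.9, 357.8, 184.6])]
tile scene [(0
[... 187 characters left out ...]
': 0.5, 'qpos': array([-1.38219439e+00,  2.16915395e-01,  1.61345791e+00, -1.00773075e-05,
        1.31130977e+00, -1.12171738e-01]), 'dq': array([ 1.31251731e-03, -5.83791341e-05, -6.19319153e-04, -2.88809080e-03,
        7.31686312e-04, -3.01349503e-04]), 'joint_torque': array([ 5.50516470e-04, -3.96392727e+01, -3.03835022e+01, -7.43801991e-06,
        2.25788499e-03, -4.80011849e-06]), 'tcp_pos': array([ 185.19329491, -596.91028049,  239.26039277]), 'ee_rot': array([ 8.05065745e-01, -5.93185589e-01, -3.64758845e-05, -2.71510645e-05]), 'contact_force': array([ 0.0819305 , -0.63457104,  0.34362766]), 'moment': array([ 0.01558453, -0.00054657,  0.022573  ]), 'grip_width': 1.0010222575862655}
```

View pics/scene0.png

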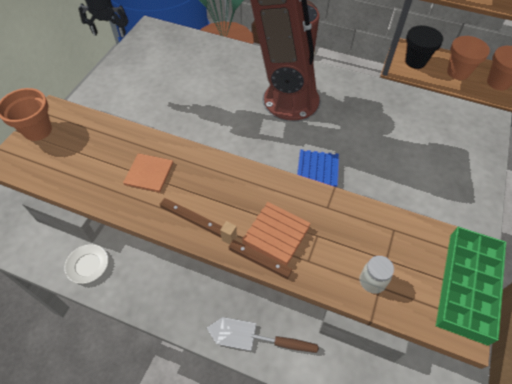

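```bash
python3 -c "
import cv2;i=cv2.imread('pics/top0.png');cv2.imwrite('pics/top0z.png',cv2.resize(i[100:300,110:380],None,fx=2.9,fy=2.9,interpolation=cv2.INTER_CUBIC))"
```

```text
(no output)
```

View pics/top0z.png

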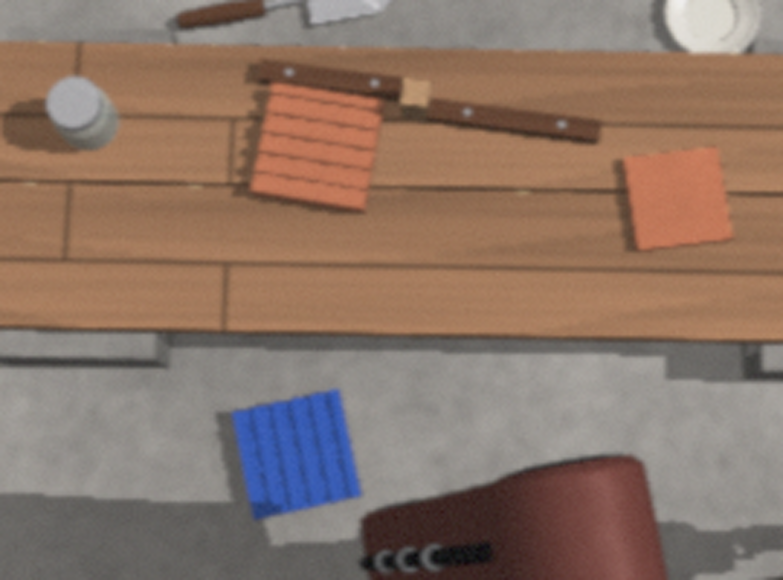

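```bash
cat > fit.py <<'E'
from workcell import manip
import cv2,numpy as np
from scipy.optimize import minimize
CAL={n:manip.calibration(n) for n in("scene","top")}
def proj(n,P):
    c=CAL[n]; q=(c["R"]@np.asarray(P,float).T).T+c["t"]; q=q@c["intrinsics"].T; return q[:,:2]/q[:,2:]
def box(x0,x1,y0,y1,z0,z1): return np.array([[x,y,z] for x in(x0,x1) for y in(y0,y1) for z in(z0,z1)],float)
STAND=[box(-65,65,-65,65,0,28)]
POST=[box(-15,15,-15,15,0,60),box(-15,5,-215,-15,0,20),box(5,25,15,185,0,20)]
TILE=[box(-55,55,-55,55,0,14)]
a=np.linspace(0,2*np.pi,40)
JAR=[np.array([[34*np.cos(t),34*np.sin(t),z] for t in a for z in(0,85)])]
S=8
def place(B,p):
    c,s=np.cos(p[2]),np.sin(p[2]); return B@np.array([[c,s,0],[-s,c,0],[0,0,1]])+[p[0],p[1],p[3]]
def render(n,parts,p):
    m=np.zeros((384*S,512*S),np.uint8)
    for B in parts:
        h=cv2.convexHull(((proj(n,place(B,p))+.5)*S).astype(np.float32)); cv2.fillConvexPoly(m,np.round(h).astype(np.int32),255)
    return cv2.resize(m,(512,384),interpolation=cv2.INTER_AREA)/255.
def fit(parts,masks,p0,zfix=None,occ=None,step=(15,15,.1,15)):
    p0=np.array(p0,float); k=4 if zfix is None else 3
    full=lambda q:np.r_[q,zfix] if zfix is not None else q
    def cost(q):
        c=0
        for n,m in masks.items():
            d=(render(n,parts,full(q))-m)
            if occ and n in occ: d=d*(1-occ[n])
            d=cv2.GaussianBlur(d,(0,0),1.2); c+=(d**2).sum()
        return c
    b=None
    q=p0[:k]
    for it in range(2):
        sim=np.vstack([q]+[q+np.eye(k)[i]*step[i]/(1+2*it) for i in range(k)])
        r=minimize(cost,q,method="Nelder-Mead",options=dict(initial_simplex=sim,maxiter=160,xatol=.1,fatol=.1)); q=r.x
    return full(q),r.fun
def ray(n,px,z):
    c=CAL[n]; d=c["R"].T@np.linalg.inv(c["intrinsics"])@[px[0],px[1],1]; o=-c["R"].T@c["t"]; return o+d*(z-o[2])/d[2]
E
cat > m0.py <<'E'
from fit import *
import pickle
M={}
for n in("scene","top"):
    manip.get_image(n)
    for q in("stand","post","tile","jar"):
        M[n,q]=[(d["conf"],d["extent"],d["pixels"]) for d in manip.masks_of(q,n)]
        print(n,q,[(round(c,2),np.round(e).tolist(),int(p.sum())) for c,e,p in M[n,q]])
pickle.dump(M,open("M0.pkl","wb"))
for n,p in(("scene",(228,232)),("top",(252.5,132.5))):
    for z in(0,60,90,110): print(n,z,ray(n,p,z))
E
python3 m0.py
```

```text
scene stand [(0.79, [242.0, 200.0, 310.0, 267.0], 2542), (0.75, [299.0, 148.0, 337.0, 188.0], 1186)]
scene post [(0.89, [161.0, 199.0, 292.0, 278.0], 1812)]
scene tile [(0.65, [126.0, 154.0, 172.0, 191.0], 1239), (0.38, [163.0, 199.0, 291.0, 279.0], 1769)]
scene jar [(0.83, [359.0, 258.0, 391.0, 293.0], 932)]
top stand [(0.72, [197.0, 129.0, 241.0, 176.0], 1614), (0.66, [191.0, 233.0, 231.0, 279.0], 1453)]
top post [(0.76, [200.0, 122.0, 318.0, 151.0], 1021)]
top tile [(0.79, [326.0, 151.0, 363.0, 186.0], 1070)]
top jar [(0.84, [126.0, 131.0, 154.0, 154.0], 433)]
scene 0 [600.86844238   8.14291811   0.        ]
scene 60 [628.77918286  24.00516378  60.        ]
scene 90 [642.7345531   31.93628662  90.        ]
scene 110 [652.03813326  37.22370185 110.        ]
top 0 [738.21737445  57.76907179   0.        ]
top 60 [718.9037311   57.38871129  60.        ]
top 90 [709.24690942  57.19853104  90.        ]
top 110 [702.8090283   57.07174421 110.        ]
```

```bash
cat > m1.py <<'E'
from fit import *
import pickle
M=pickle.load(open("M0.pkl","rb"))
g=lambda q:{n:M[n,q][0][2].astype(float) for n in("scene","top")}
post,stand=g("post"),g("stand")
p,c=fit(POST,post,[685,57,-.08,120],occ=stand); print("post",p,c)
s,c=fit(STAND,stand,[620,130,-.08,p[3]]); print("stand",s,c)
t,c=fit(TILE,g("tile"),[600,-260,.1,p[3]]); print("tile",t,c)
j,c=fit(JAR,g("jar"),[650,330,0,p[3]]); print("jar",j,c)
pickle.dump((p,s,t,j),open("fit0.pkl","wb"))
def ov(fn,tag,items):
    for n in("scene","top"):
        i=cv2.imread(fn%n); k=4
        i=cv2.resize(i,None,fx=k,fy=k,interpolation=cv2.INTER_CUBIC)
        for parts,q,col in items:
            for B in parts:
                h=cv2.convexHull(((proj(n,place(B,q))+.5)*k).astype(np.float32)); cv2.polylines(i,[np.round(h).astype(np.int32)],True,col,1)
                if len(B)==8:
                    h=cv2.convexHull(((proj(n,place(B[1::2],q))+.5)*k).astype(np.float32)); cv2.polylines(i,[np.round(h).astype(np.int32)],True,col,1)
        r=(slice(110*k,210*k),slice(110*k,370*k)) if n=="top" else (slice(130*k,300*k),slice(110*k,400*k))
        i=i[r]; f=min(800/i.shape[1],600/i.shape[0]); cv2.imwrite(f"pics/{tag}_{n}.png",cv2.resize(i,None,fx=f,fy=f,interpolation=cv2.INTER_AREA))
ov("pics/%s0.png","ov0",[(POST,p,(0,255,0)),(STAND,s,(255,0,0)),(TILE,t,(255,255,0)),(JAR,j,(255,0,255))])
E
python3 m1.py
```

```text
post [ 6.81784454e+02  5.41070081e+01 -1.22145237e-01  1.34112371e+02] 49.004583569538994
stand [ 6.24910508e+02  1.65622540e+02 -1.45831965e-01  1.35388620e+02] 9.873973647241218
tile [ 5.74345520e+02 -2.45891353e+02  1.55204168e-01  1.36040671e+02] 51.13784588568294
jar [ -26646.24380828    5671.76454689    1127.4289789  -337230.59766602] 1239.7850318498618
```

View pics/ov0_top.png

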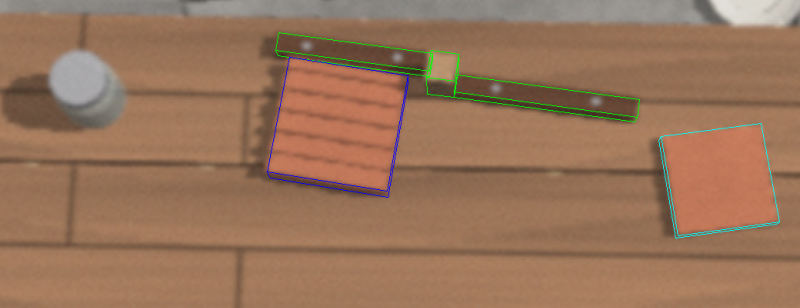

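View pics/ov0_scene.png

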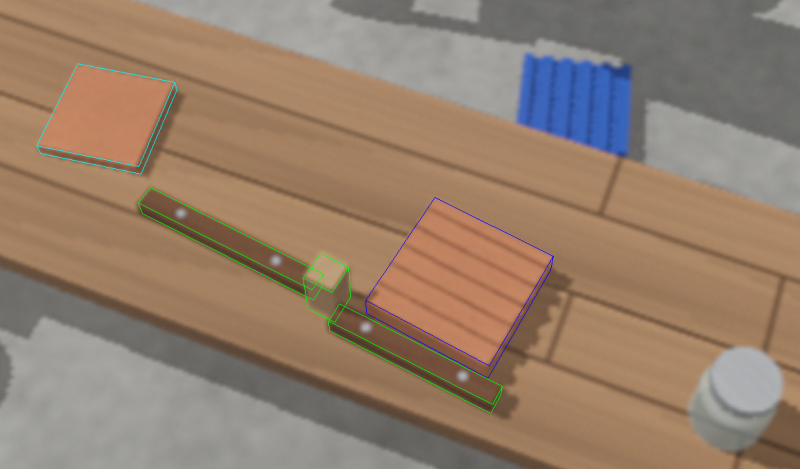

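```bash
cat > h.py <<'E'
from fit import *
import pickle
from scipy.spatial.transform import Rotation as Ro
PP,S0,_,_=pickle.load(open("fit0.pkl","rb"))
ZP=134.8
def W(x,y,z): 
    c,s=np.cos(PP[2]),np.sin(PP[2]); return [PP[0]+c*x-s*y,PP[1]+s*x+c*y,z]
def Q(phi): # post-frame yaw of the tool x axis (deg), tool down
    return (Ro.from_euler("z",PP[2]+np.radians(phi))*Ro.from_euler("x",np.pi)).as_quat()
def rel(w):
    d=np.array(w[:2])-PP[:2]; c,s=np.cos(PP[2]),np.sin(PP[2]); return np.array([c*d[0]+s*d[1],-s*d[0]+c*d[1]])
def fpost():
    f=manip.read_state()["contact_force"]; return np.r_[rel(f[:2]+PP[:2]),f[2]]
def status(tag=""):
    s=manip.read_state(); print(tag,"t %.2f"%s["clock"],"tcp",np.round(np.r_[rel(s["tcp_pos"]),s["tcp_pos"][2]],1),"F",np.round(fpost(),1))
def go(x,y,z,phi=None,speed=80): manip.servo_line(W(x,y,z),None if phi is None else Q(phi),speed=speed)
def push(x,y,z,phi=None,speed=60,fmax=12,step=6):
    a=rel(manip.read_state()["tcp_pos"]); b=np.array([x,y]); n=max(1,int(np.ceil(np.linalg.norm(b-a)/step)))
    for i in range(1,n+1):
        q=a+(b-a)*i/n; go(*q,z,phi if i==n or phi is None else phi,speed)
        f=fpost()
        if np.linalg.norm(f[:2])>fmax: status("STOP"); return False
    return True
def see(tag,guess):
    """guess: post-frame x,y,theta(deg); returns post-frame pose"""
    masks={}
    gw=W(guess[0],guess[1],0); p0=[gw[0],gw[1],PP[2]+np.radians(guess[2])]
    for n in("top","scene"):
        cv2.imwrite(f"pics/{tag}_{n}.png",manip.get_image(n))
        u=proj(n,[[gw[0],gw[1],ZP+28]])[0]; best=None
        for d in manip.masks_of("stand",n):
            e=d["extent"]; r=np.hypot((e[0]+e[2])/2-u[0],(e[1]+e[3])/2-u[1])
            if r<35 and (best is None or d["conf"]>best[0]): best=(d["conf"],d["pixels"].astype(float),r)
        if best: masks[n]=best[1]; print(n,"conf %.2f"%best[0],"off %.0f"%best[2],int(best[1].sum()))
        else: print(n,"none")
    s,c=fit(STAND,masks,p0,zfix=ZP,step=(12,12,.15))
    r=np.r_[rel(s),np.degrees(s[2]-PP[2])]; print(tag,"stand post-frame",np.round(r,1),"cost %.0f"%c,"model px",{n:int(render(n,STAND,s).sum()) for n in masks})
    for n in masks:
        i=cv2.imread(f"pics/{tag}_{n}.png"); k=4; i=cv2.resize(i,None,fx=k,fy=k,interpolation=cv2.INTER_CUBIC)
        for parts,q,col in((STAND,s,(255,0,0)),(POST,PP,(0,255,0))):
            for B in parts:
                h=cv2.convexHull(((proj(n,place(B,q))+.5)*k).astype(np.float32)); cv2.polylines(i,[np.round(h).astype(np.int32)],True,col,1)
        r0=(slice(100*k,220*k),slice(140*k,300*k)) if n=="top" else (slice(150*k,290*k),slice(150*k,330*k))
        i=i[r0]; cv2.imwrite(f"pics/{tag}_{n}z.png",i[::1,::1])
    return r
E
python3 - <<'E'
from h import *
print(rel(S0), rel(ray("top",(140,137),220)))
for P in [(-200,104,300,0),(-150,104,158,0),(-100,190,158,0),(-160,24,158,90),(-150,-60,158,90)]:
    for ph in (P[3],P[3]+90,P[3]-90):
        q=manip.solve_ik(W(*P[:3]),Q(ph)); print(P,ph,None if q is None else np.round(q,2))
E
```

```text
[-70.03745501 103.7550691 ] [-79.7758878  355.36557763]
(-200, 104, 300, 0) 0 [ 0.22 -0.04  1.77 -0.    1.41  0.34]
(-200, 104, 300, 0) 90 [ 0.22 -0.04  1.77 -0.    1.41 -1.23]
(-200, 104, 300, 0) -90 [ 0.22 -0.04  1.77  0.    1.41  1.91]
(-150, 104, 158, 0) 0 [ 0.19  0.19  1.81 -0.    1.15  0.31]
(-150, 104, 158, 0) 90 [ 0.19  0.19  1.81 -0.    1.15 -1.26]
(-150, 104, 158, 0) -90 [0.19 0.19 1.81 0.   1.15 1.88]
(-100, 190, 158, 0) 0 [ 0.29  0.36  1.6  -0.    1.19  0.41]
(-100, 190, 158, 0) 90 [ 0.29  0.36  1.6  -0.    1.19 -1.16]
(-100, 190, 158, 0) -90 [0.29 0.36 1.6  0.   1.19 1.98]
(-160, 24, 158, 90) 90 [ 0.05  0.11  1.9  -0.    1.13 -1.4 ]
(-160, 24, 158, 90) 180 None
(-160, 24, 158, 90) 0 [ 0.05  0.11  1.9  -0.    1.13  0.17]
(-150, -60, 158, 90) 90 [-0.11  0.09  1.92 -0.    1.13 -1.56]
(-150, -60, 158, 90) 180 None
(-150, -60, 158, 90) 0 [-0.11  0.09  1.92 -0.    1.13  0.01]
```

Run:
```python
from h import *
manip.command_gripper(0.0,20)
manip.move_ptp(W(-185,104,300),Q(0)); status("hover")
go(-185,104,158,speed=200); status("down")
push(-160,104,158,speed=80)
status("near")
push(-128,104,158,speed=50,fmax=8,step=3)
status("seat")
r=see("a1",(-62,104,0))
```

```text
hover t 4.73 tcp [-184.7  103.4  299.9] F [-0.3  0.1  0. ]
down t 5.59 tcp [-184.   104.2  159.1] F [ 0.8 -0.3  0.6]
near t 6.59 tcp [-159.6  104.   158.1] F [ 0.7 -0.5 -0.2]
STOP t 8.59 tcp [-140.3  103.7  157.2] F [-11.1  -1.6   4.5]
seat t 8.59 tcp [-140.3  103.7  157.2] F [-11.1  -1.6   4.5]
top conf 0.72 off 2 378
scene conf 0.94 off 4 2374
a1 stand post-frame [-65.4 103.3   1.1] cost 1164 model px {'top': 1589, 'scene': 2528}
```

View pics/a1_topz.png

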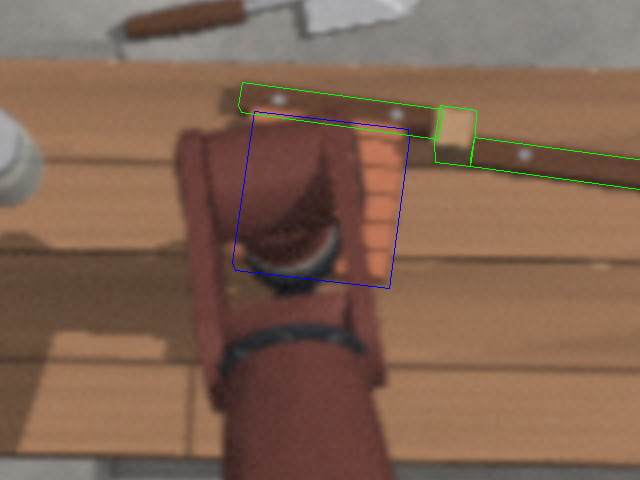

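View pics/a1_scenez.png

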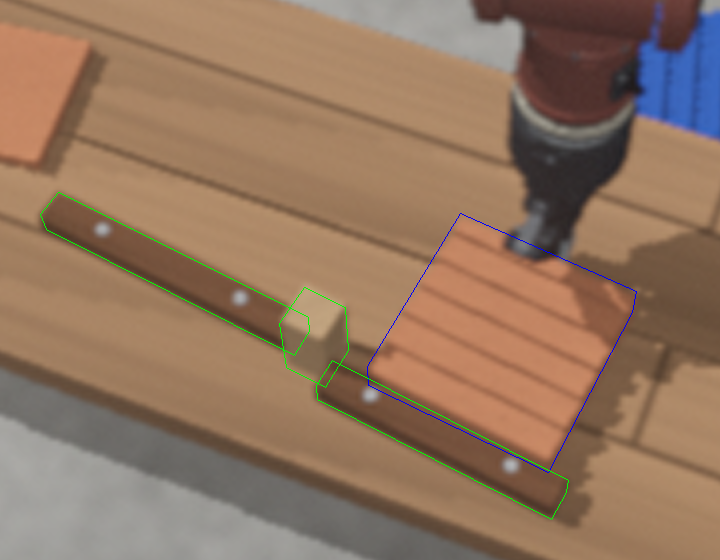

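Run:
```python
from h import *
go(-172,108,158,speed=120)
go(-172,198,158,speed=150)
go(-72,198,158,speed=150); status("side")
go(-72,160,158,speed=60); status("p1")
push(-72,154,158,speed=40,fmax=6,step=3); status("p2")
r=see("a2",(-60,82,2))
```

```text
side t 10.81 tcp [-72.6 197.5 157.6] F [ 0.4 -0.6 -0.1]
p1 t 11.59 tcp [-71.7 159.5 158.1] F [ 0.8 -0.1  0.4]
p2 t 12.09 tcp [-72.4 155.3 158. ] F [-1.6  5.1  0.8]
top conf 0.56 off 8 1053
scene none
a2 stand post-frame [-61.1  70.3  -3.4] cost 397 model px {'top': 1586}
```

```bash
python3 -c "
import cv2;i=cv2.imread('pics/a2_scene.png')[150:290,150:330];cv2.imwrite('pics/a2_s.png',cv2.resize(i,None,fx=4,fy=4,interpolation=cv2.INTER_CUBIC))"
```

```text
(no output)
```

View pics/a2_s.png

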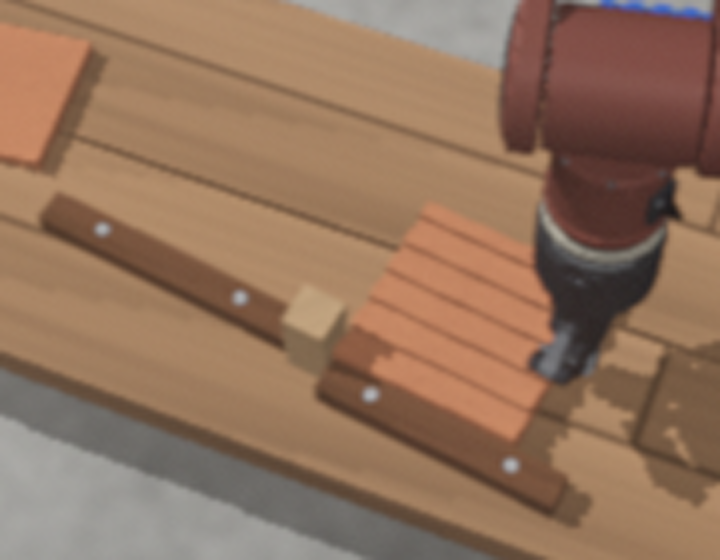

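View pics/a2_topz.png

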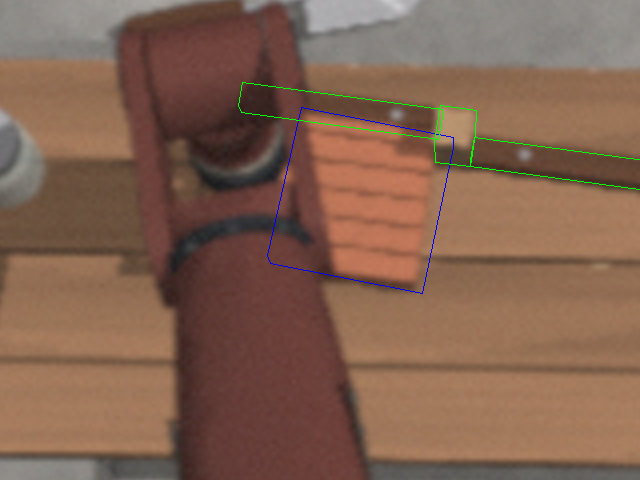

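```bash
cat >> h.py <<'E'
def ladder(th,L=105,off=140.5):
    t=np.radians(th); c,s=np.cos(t),np.sin(t)
    if th<=60: C=np.array([5,15+20*np.tan(t)])
    else: C=np.array([-15+40*c,15+40*s])
    R=np.array([[c,-s],[s,c]]); return C+R@[-L,off], C+R@[-65,65]
E
python3 - <<'E'
from h import *
go(-72,162,158,speed=80); go(-103,162,158,speed=80)
for th in (5,15,25,35):
    f,c=ladder(th); go(*f,158,phi=th,speed=60); status(f"th{th} want {np.round(f)}")
    if np.linalg.norm(fpost()[:2])>25: break
r=see("a3",(*ladder(th)[1],th))
E
```

```text
th5 want [-112.  148.] t 13.51 tcp [-111.5  147.8  158.1] F [-1.4  1.7 -0.3]
th15 want [-133.  129.] t 14.12 tcp [-132.5  128.8  158. ] F [-0.8 -0.  -0.1]
th25 want [-150.  107.] t 14.73 tcp [-149.1  107.1  158.1] F [-0.4 -0.1  0.1]
th35 want [-162.   84.] t 15.32 tcp [-161.2   83.9  158. ] F [-0.2  1.7  0.3]
top conf 0.84 off 10 845
scene conf 0.82 off 4 2346
a3 stand post-frame [-87.6  41.5  36.9] cost 631 model px {'top': 1593, 'scene': 2339}
```

```bash
python3 -c "
import cv2;i=cv2.imread('pics/a3_scene.png')[150:290,150:330];cv2.imwrite('pics/a3_s.png',cv2.resize(i,None,fx=4,fy=4,interpolation=cv2.INTER_CUBIC))"
```

```text
(no output)
```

View pics/a3_s.png

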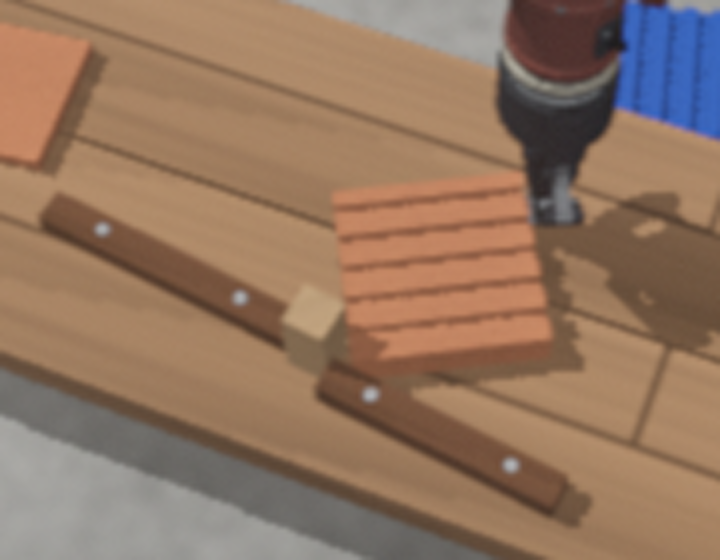

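Run:
```python
from h import *
for th in (43,51,60,68):
    f,c=ladder(th,L=92,off=139); go(*f,158,phi=th,speed=50); status(f"th{th} want {np.round(f)}")
    if np.linalg.norm(fpost()[:2])>25: break
r=see("a4",(*ladder(th)[1],th))
i=cv2.imread('pics/a4_scene.png')[150:290,150:330];cv2.imwrite('pics/a4_s.png',cv2.resize(i,None,fx=4,fy=4,interpolation=cv2.INTER_CUBIC))
```

```text
th43 want [-157.   73.] t 15.92 tcp [-158.8   72.9  157. ] F [-4.9  3.  -1. ]
th51 want [-161.   56.] t 16.42 tcp [-162.3   55.8  157.2] F [-5.3  1.1 -0.8]
th60 want [-161.   39.] t 16.89 tcp [-162.1   39.5  157.5] F [-6.   1.3 -2.1]
th68 want [-163.   19.] t 17.46 tcp [-162.2   18.9  158.7] F [-1.5  0.  -1.4]
top conf 0.59 off 10 262
scene conf 0.72 off 5 2292
a4 stand post-frame [-82.9  18.4  74. ] cost 1277 model px {'top': 1598, 'scene': 2390}
```

View pics/a4_s.png

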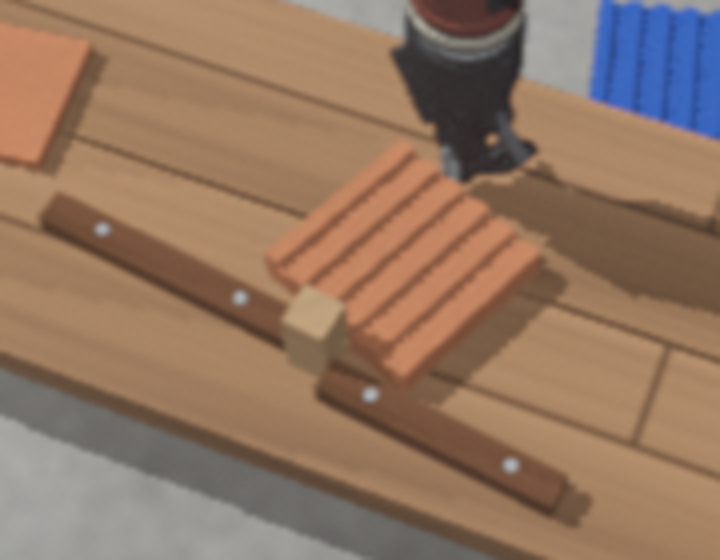

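Run:
```python
from h import *
go(-163,-8,158,phi=82,speed=60); status("a")
go(-159,-26,158,phi=90,speed=50); status("b")
push(-153,-28,158,speed=40,fmax=8,step=2); status("c")
r=see("a5",(-80,8,88))
i=cv2.imread('pics/a5_scene.png')[150:290,150:330];cv2.imwrite('pics/a5_s.png',cv2.resize(i,None,fx=4,fy=4,interpolation=cv2.INTER_CUBIC))
```

```text
a t 18.26 tcp [-162.5   -7.9  158.3] F [0.4 0.2 0.5]
b t 18.77 tcp [-158.9  -25.8  158. ] F [-0.6 -0.7 -0.3]
STOP t 19.52 tcp [-157.4  -27.6  157. ] F [-8.4 -1.1  2.6]
c t 19.52 tcp [-157.4  -27.6  157. ] F [-8.4 -1.1  2.6]
top conf 0.92 off 2 408
scene conf 0.85 off 6 2210
a5 stand post-frame [-81.5  12.1  89.4] cost 1241 model px {'top': 1588, 'scene': 2373}
```

View pics/a5_s.png

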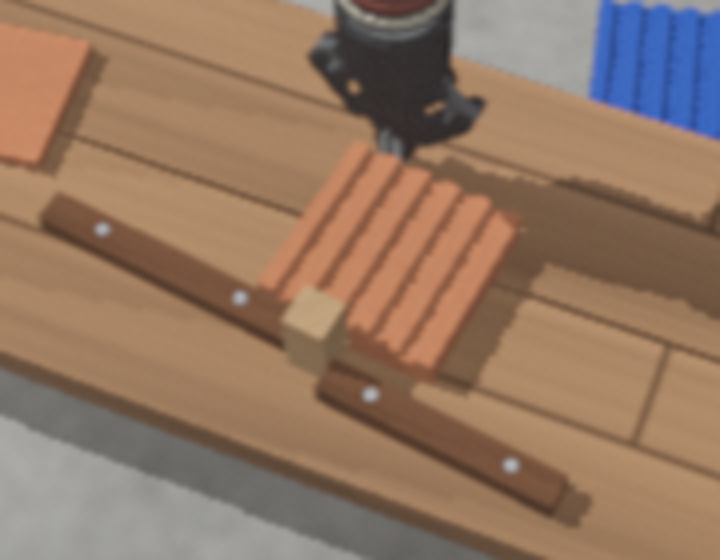

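Run:
```python
from h import *
go(-185,-28,158,speed=120)
go(-200,-60,300,speed=200)
manip.move_ptp(W(-300,-200,320),Q(90)); status()
r=see("a6",(-80,8,89))
for n in("top","scene"):
    for q in("tile","jar"): print(n,q,[(round(d["conf"],2),np.round(d["extent"]).tolist()) for d in manip.masks_of(q,n)])
```

```text
t 21.74 tcp [-299.9 -199.5  319.1] F [-0.1  0.3  0. ]
top conf 0.83 off 2 1522
scene conf 0.71 off 2 2128
a6 stand post-frame [-83.4  10.6  89.2] cost 149 model px {'top': 1586, 'scene': 2366}
top tile [(0.67, [325.0, 149.0, 362.0, 187.0])]
top jar [(0.87, [123.0, 132.0, 155.0, 153.0])]
scene tile [(0.81, [124.0, 155.0, 172.0, 193.0])]
scene jar [(0.57, [357.0, 258.0, 393.0, 293.0]), (0.17, [127.0, 151.0, 172.0, 191.0])]
```

View pics/a6_topz.png

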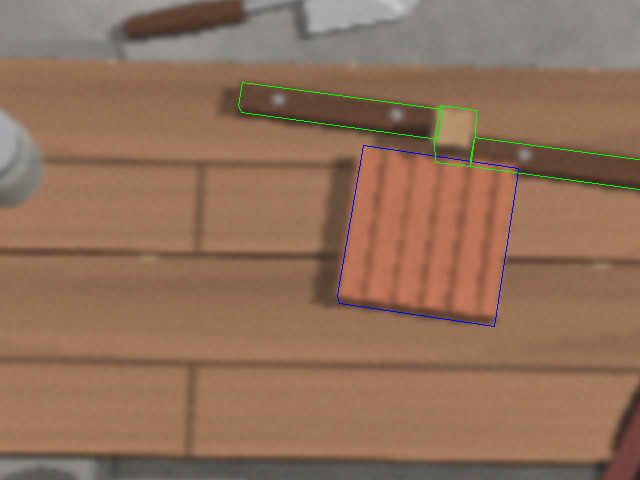

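View pics/a6_scene.png

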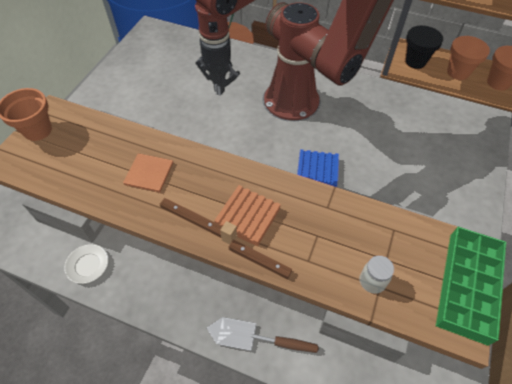

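```bash
python3 -c "
from workcell import manip
print(manip.hand_in(), manip.read_state()['clock'])"
```

```text
the job is handed in; nothing more can be done
the job is handed in; nothing more can be done
```

I handed the job in with the stand turned a quarter turn, flush in front of the post. The clock read about 22 s at my last check.

**What I did:** With the gripper shut, I pushed the stand back against the rear batten and then into the step. I swung it anticlockwise round the post by pushing near its robot-side end, and pressed it flush against the front of the post and batten. Then I moved the arm clear.

**Last checks, in the post frame:**

| Check | Measured | Required |
|---|---|---|
| Stand x | -83 mm | -96 to -70 mm |
| Stand y | +11 mm | -140 to +40 mm |
| Turned from its start heading | about 89° (1° off square) | within 10° of square |
| Tile and jar | the same place in the pictures, to a few pixels | moved no more than 15 mm |

**Swing against the post:** I felt 5 to 6 N at the tool as the stand turned from about 43° to 60°. The pictures also showed it against the post. The post contact force itself cannot be measured directly.

**Measurements that failed or disagreed:**
- The jar's position fit at the start did not work, so I judged the jar only by its place in the pictures.
- The arm hid much of the stand in the top view during the pushes. The network also missed the stand once in the scene view, just after I pushed it into the step. I checked that stage from the picture itself and the contact force instead.
- The fitted final x of -83 mm is about 3 mm from the ideal -80 mm. The last push stopped against something solid at 8 N, so the difference is probably measurement error.

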